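# Tuck a flashing under a lapped metal shingle and hold it pressed flat

## Task

Pick up the flashing and tuck its thin edge along the roof board under the front lip of the lapped metal shingle without lifting the shingle, until the edge is fully home against the fold under the lip and the flashing's right-hand end (seen from the robot) butts against the verge angle. Finish while still holding it there, pressed firmly down flat on the board (about 10 N) as if for the next worker to rivet; do not let go. Leave the other tools and parts where they lie.

Things in the scene. Friction and masses are not known exactly. Their poses are not given: they have to be found in the camera images.
- flashing: loose folded sheet-metal flashing, 180 mm long (its y), 0.24 kg: a boxed upstand 20 mm wide (x -10 to 10) and 40 mm tall over the full length, and a flat 3 mm flange on its +x side out to the thin edge at x = 65 mm; underside flat at z = 0. Origin: underside, middle of the upstand. Starts on the bench left of the roof board, yaw within 45 degrees. Grip across the upstand from above
- edge (a point): middle of the flashing's thin edge, on its underside: (65, 0, 0) mm in the flashing's frame
- deck: the fixed roof board, plywood 300 (x) by 310 (y) by 18 mm, flat on the bench; origin in the middle of its underside, top at z = 18 mm; its +x points away from the robot, yaw within 15 degrees. The metal shingle lies on its far half, lip towards the robot. When home, the flashing's axes are parallel to the board's
- lip (a point): fixed point on the board's top surface straight below the front edge of the shingle's lip, mid-length: (0, 16, 18) mm in the board's frame. The lip runs along the board's y, 266 mm long, 2 mm thick, with a 6 mm gap between it and the board; 20 mm further in (+x) the sheet folds down to the board and closes the gap
- verge: the verge angle, fixed steel angle at the right end of the lip: upright leg 22 mm high above the board, 3 mm thick; its inner face is at y = -120 mm in the board's frame, from x = -100 to 20 mm; the foot lies outside (-y). Its listed origin is the middle of the board's top, axes as the board
- corner (a point): fixed point on the board's top where the fold under the lip meets the inner face of the verge angle: (20, -120, 18) mm in the board's frame, axes as the board. When home, edge is at (0, 90, 0) mm from here along the board's axes
- batten: fixed wooden batten that holds down the shingle's rear edge, 26 by 290 mm, 14 mm high above the board, at x = 122 to 148 mm in the board's frame; its listed origin is the middle of the board's top
- lap (a joint): lift angle of the metal shingle about its rear edge under the batten: 0 lying down; its front lip is 125 mm from the hinge (0.01 rad lifts it 1.25 mm). It springs back down; about 5 N up at the lip starts to lift it
- mallet: bystander: wooden mallet, 110 mm head, 70 mm in diameter, origin under the head; beyond the flashing
- screwdriver: bystander: screwdriver 200 mm long, between robot and roof board
- gclamp: bystander: small blue G-clamp lying flat, about 150 by 90 mm, 16 mm high, in front of the robot, to its right
- snips: bystander: tin snips with black handles, 210 mm long, 18 mm high, left of the flashing
- offcut: bystander: offcut of sheet angle, 50 by 50 mm, 25 mm high, between the flashing and the roof board
- rivet_tin: bystander: open tin of rivets, 60 mm in diameter, 24 mm high, standing on the shingle's flat field
- square: bystander: small engineer's square, 105 by 70 mm, 12 mm high, lying on the shingle's flat field
Mind the look-alikes: they are no part of the job. Leave any yellow look-alike of the flashing alone.

How it is judged:
By the outcome, as a careful person would: the job done as asked, in the order asked, and still so for the second after the job is handed in, while the arm keeps its last pose, push and grip.
It also fails if it takes over 42 s, if anything falls off the work surface, if the arm or the gripper's body presses on something with over 40 N, if the wrist force passes 120 N, or if a joint passes its speed limit or range.

## Robot

A 6-joint arm with a two-finger parallel gripper is mounted at the origin on the work surface. World frame = base frame: x ahead of the robot, y to its left, z up, the work surface at z = 0. Lengths are in mm, angles in rad, forces in N, time in s.
With the tool pointing down it reaches from about 300 to 775 mm from the base axis. Payload 14.6 kg.
Tool frame: the origin (TCP) lies between the finger pads; the fingertips stand ahead of it and the grasp point (between the pads) lies 11 mm behind it (manip.finger_overhang is the z of the fingertips in the tool frame, in mm); z points along the fingers, y is the line along which they close (so a half turn about z gives the same grasp; the last joint's range is limited). The gripper opens to 94 mm and grips with 3 to 60 N. Pads are 16 mm wide; open, the fingers measure 119 mm over their backs; the gripper's body (75 mm by 177 mm) begins 78 mm behind the grasp point.
Start: joints at [1.213, 0.3, 1.521, -0, 1.321, -0.067], TCP at [157.693, 526.899, 213.446] pointing down, gripper open.
Joint ranges: [-3.03, 3.03], [-0.79, 2.21], [0.23, 2.52], [-1.04, 4.18], [0, 3.07], [-2.55, 2.55]. Speed limits (rad/s): [2.22, 2.22, 2.57, 3.14, 3.14, 3.14].

## Interface

Orientations are given as [roll, pitch, yaw] about the fixed x, y, z axes, in that order (R = Rz(yaw) Ry(pitch) Rx(roll)).
In Python, from cell import manip gives the robot as it stands.
- The arm moves only by the tool jog_arm, never from a script. Its argument "series" is a list of rows, each a list of 7 numbers: the shift along the world's x, y, z as a fraction of full scale, then the turn, a rotation vector about the world's x, y, z as a fraction of full scale, then the closure, from 0 (fully open) to 1 (shut). In form: [[dx, dy, dz, wx, wy, wz, fingers], ...]. A call has 1 to 8 rows; each row is the pose to reach, as a shift and turn from the pose commanded when the call began; what a row does not reach only later rows make up. Full scale, the value 1, is 120 mm for a shift and 90 degrees for a turn. A row lasts 1/12 s, in which the tool goes at most 41.7 mm and 7.16 degrees, less where a joint would pass 70% of its speed; a pose out of reach is approached as far as the arm can. A call with a number of a shift or a turn outside -1 to 1 is refused whole. A call with a gripper value outside its range is refused whole. The fingers move at their own pace and stop on an object; "grip_force" is the grip in N (left out, the last holds). Time passes only in rows, so rows that repeat a pose let the fingers close. It gives the time, the measured TCP pose, the force, the opening and the grip force at its end, in the units of the state.
- manip.read_state(): the state, without advancing time (a new reading comes with each control period).
- manip.camera(name): name is "side" or "top" or "wrist"; returns a dict with "frame" (420x560x3 uint8, red, green, blue), "vfov" (degrees; the focal length in pixels is half the picture's height over the tangent of half this angle, whatever the lens; pixels are square), "cx", "cy" (the principal point, pixels), "k1" (the pictures are not rectified: a ray, as slopes to the right and down, at radius r is drawn at 1 + k1 r^2 times it, then the intrinsics apply), "R" (3x3) and "t" (3): a world point X has camera coordinates R X + t; the wrist camera has in their place "hand_eye" (4x4, takes a point from camera to tool coordinates, whose origin is the TCP and whose axes are the flange's). Camera axes: x right, y down, z forward; pixel columns grow to the right and rows downward; lengths in mm; the calibration is good to about 2 mm. A picture is of the moment at which its call begins: read the wrist's pose just before it. There is no depth.
- manip.sign_off(): hands the job in; it is judged then, once.
The state is a dict: "clock": time; "joints": joint angles; "qd": joint speeds; "effort": joint torques, N m; "eef_pos": TCP position; "eef_rot": TCP orientation; "wrist_force": force on the tool from outside, world axes, zero at the start; "moment": the same for the moment, N m; "finger_gap": finger opening in mm; "finger_force": force on a finger pad.
Only numpy, scipy, OpenCV 4.12 (cv2) and the standard library are available. Lean on these libraries where they do the work, as an engineer would, in place of code of your own. Each camera call takes 0.05 s, during which the arm holds its last target. There are 200 camera calls.

## Working session

There is one attempt and no reset: what is moved stays moved. The work goes in short steps, Python scripts to look and compute and a tool call to move; the robot and the scene stay as the last step left them, time stands still between calls to the robot, and variables do not carry over. Pictures are saved under pics/ and viewed, at most 10 in all, crops included, and the job is handed in when it is done.

Besides the shell and the picture viewer there is one more tool, called after "Call:" in YAML: its name, and indented under it one key for each argument. jog_arm: Moves the arm, as the interface text tells. Its arguments: {"type":"object","properties":{"series":{"type":"array"},"grip_force":{"type":"number"}},"required":["series"]}

```bash
mkdir -p pics; ls; cat > h.py <<'E'
import numpy as np, cv2
from cell import manip
from scipy.spatial.transform import Rotation as Ro
def cam(n):
    s=manip.read_state(); c=manip.camera(n); f=c["frame"]; c["f"]=f.shape[0]/2/np.tan(np.radians(c["vfov"])/2)
    if n=="wrist":
        T=np.array(c["hand_eye"]); Rt=Ro.from_euler('xyz',s["eef_rot"]).as_matrix()
        Rw=Rt@T[:3,:3]; o=Rt@T[:3,3]+np.array(s["eef_pos"])
        c["R"]=Rw.T; c["t"]=-Rw.T@o
    c["R"]=np.array(c["R"]);c["t"]=np.array(c["t"])
    return c
def ray(c,px):
    p=(np.atleast_2d(px).astype(float)-[c["cx"],c["cy"]])/c["f"]; u=p.copy()
    for _ in range(20): u=p/(1+c["k1"]*(u**2).sum(1,keepdims=True))
    d=np.c_[u,np.ones(len(u))]@c["R"]; o=-c["R"].T@c["t"]
    return o,d
def onz(c,px,z):
    o,d=ray(c,px); return o+d*((z-o[2])/d[:,2])[:,None]
def proj(c,X):
    q=np.atleast_2d(X)@c["R"].T+c["t"]; u=q[:,:2]/q[:,2:]; u=u*(1+c["k1"]*(u**2).sum(1,keepdims=True))
    return u*c["f"]+[c["cx"],c["cy"]]
def save(c,n): cv2.imwrite(n,c["frame"][:,:,::-1])
E
python3 - <<'E'
from h import *
for n in ["top","side","wrist"]:
    c=cam(n); save(c,f"pics/{n}0.png"); print(n,c["f"],c["cx"],c["cy"],c["k1"],(-c["R"].T@c["t"]).round(),c["R"].round(2).tolist())
print(manip.read_state(), manip.finger_overhang)
E
```

```text
pics
top 427.8285095413724 272.16523005181244 212.40097729910002 0.013618637607700455 [ 375.   32. 1178.] [[0.02, -1.0, -0.01], [-0.99, -0.02, -0.13], [0.13, 0.01, -0.99]]
side 525.1219841923271 280.78701047449897 204.09182954817766 -0.2081937620565344 [ 250. -832.  948.] [[0.96, -0.27, 0.01], [-0.18, -0.67, -0.72], [0.2, 0.69, -0.69]]
wrist 329.3450443868238 281.2696742974736 207.21664283080943 -0.06575670620512318 [ 79. 550. 384.] [[0.29, 0.96, -0.0], [0.92, -0.28, 0.28], [0.27, -0.08, -0.96]]
{'clock': 0.15, 'joints': array([ 1.21341003e+00,  3.00325982e-01,  1.52139537e+00, -2.00823985e-05,
        1.32071541e+00, -6.66162172e-02]), 'qd': array([-0.00021316, -0.00220868, -0.00053484,  0.0004764 ,  0.00095242,
        0.00022707]), 'effort': array([ 6.53351126e-04, -5.31969023e+01, -3.52808869e+01,  7.07202335e-02,
        2.37644557e-02, -1.07329950e-04]), 'eef_pos': array([157.63251574, 526.73853178, 213.04450175]), 'eef_rot': array([-3.14074912e+00, -3.67793835e-05,  2.85082754e+00]), 'wrist_force': array([-0.2222974 ,  0.04490828,  0.697031  ]), 'moment': array([ 0.01530964, -0.00014474,  0.00916356]), 'finger_force': 0.0, 'finger_gap': 93.92952015855906} 8.0
```

View pics/top0.png

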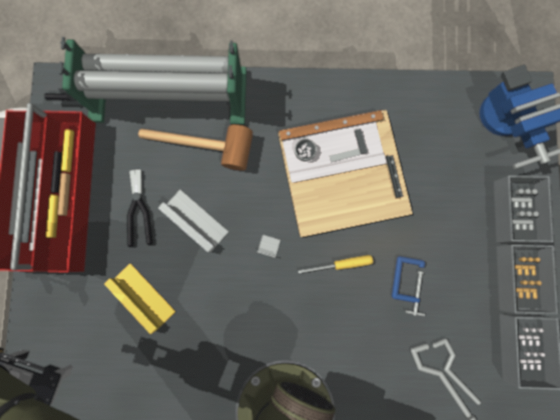

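View pics/wrist0.png

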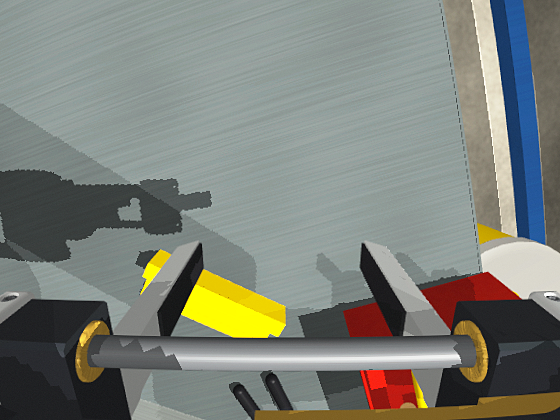

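View pics/side0.png

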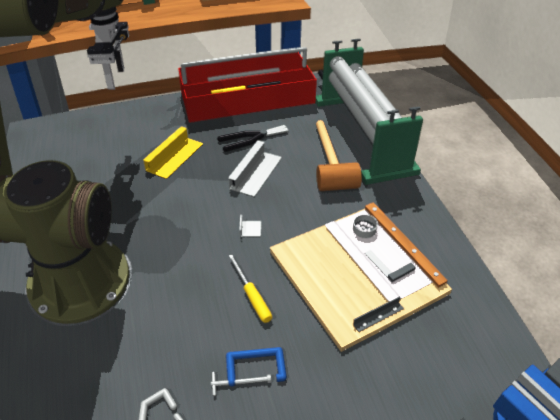

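Top view: grey flashing at about (193,220), with its upstand on the lower-left and its flange to the upper-right. The yellow look-alike is at (140,298). The board's corners are about (280,130), (387,112), (412,213) and (301,236). The verge is black at (394,177) and the lip edge runs from (288,180) to (385,165). The wrist view shows only the yellow look-alike and the toolbox.

```bash
cat > m1.py <<'E'
from h import *
c=cam("top"); im=c["frame"]; hsv=cv2.cvtColor(im,cv2.COLOR_RGB2HSV)
# board: quad of union (wood colour + white + brown + black) -> use wood mask + hull
wood=cv2.inRange(hsv,(10,40,120),(30,200,255)); wood[:, :260]=0; wood[:100]=0; wood[240:]=0; wood[:,420:]=0
k=max(cv2.findContours(wood,0,1)[0],key=cv2.contourArea)
q=cv2.boxPoints(cv2.minAreaRect(cv2.convexHull(k))); print("wood box",q.round(1).tolist()); print(onz(c,q,18).round(1).tolist(), cv2.contourArea(k))
g=np.zeros(im.shape[:2],np.uint8); g[180:260,150:235]=255
m=cv2.inRange(hsv,(0,0,125),(179,60,255))&g
k=max(cv2.findContours(m,0,1)[0],key=cv2.contourArea); r=cv2.minAreaRect(k); q=cv2.boxPoints(r)
print("fl",r,q.round(1).tolist(),onz(c,q,3).round(1).tolist())
z=cv2.resize(np.hstack([im[175:265,145:240],im[100:190,270:420][:, :]]),None,fx=3.2,fy=3.2,interpolation=cv2.INTER_CUBIC)
cv2.imwrite("pics/crop1.png",z[:,:,::-1]); print(z.shape)
E
python3 m1.py
```

```text
wood box [[276.6000061035156, 130.3000030517578], [390.20001220703125, 106.80000305175781], [412.3999938964844, 214.10000610351562], [298.79998779296875, 237.60000610351562]]
[[753.4, 36.4, 18.0], [828.0, -281.5, 18.0], [525.5, -338.4, 18.0], [454.4, -30.2, 18.0]] 12186.5
fl ((192.5619354248047, 219.42919921875), (69.70741271972656, 29.820850372314453), 41.18592834472656) [[156.5, 207.6999969482422], [176.1999969482422, 185.3000030517578], [228.60000610351562, 231.1999969482422], [209.0, 253.60000610351562]] [[529.5, 364.8, 3.0], [594.0, 313.5, 3.0], [468.7, 162.4, 3.0], [406.0, 213.9, 3.0]]
(288, 784, 3)
```

View pics/crop1.png

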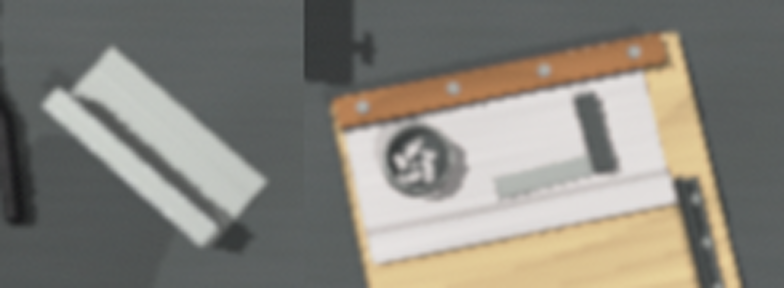

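The crop shows the upstand top strip from (42,103) to (205,248). The thin edge runs from (113,45) to (268,182), and the verge is the black bar on the right of the board.

```bash
python3 - <<'E'
from h import *
c=cam("top")
def P(x,y,z): return onz(c,[[145+x/3.2-.4,175+y/3.2-.4]],z)[0]
def B(x,y,z): return onz(c,[[270+(x-304)/3.2-.4,100+y/3.2-.4]],z)[0]
a,b=P(113,45,3),P(268,182,3); u,v=P(42,103,40),P(205,248,40)
print(a,b,np.hypot(*(a-b)[:2]),u,v,np.hypot(*(u-v)[:2]))
for d in (a-b,u-v): print(np.degrees(np.arctan2(d[1],d[0]))-90)
d=(a-b)[:2]; ph=np.arctan2(d[1],d[0])-np.pi/2; x=np.array([np.cos(ph),np.sin(ph)])
print("O from edge",(a+b)[:2]/2-65*x,"from upstand",(u+v)[:2]/2+10*x)
l1,l2=B(372,264,26),B(677,206,26); print("lip",l1,l2,np.hypot(*(l1-l2)[:2]),np.degrees(np.arctan2(*(l1-l2)[1::-1]))-90)
E
```

```text
[584.54578394 302.55478649   3.        ] [467.84572274 163.08147454   3.        ] 181.8562867425229 [527.19506301 351.21855512  40.        ] [408.95469605 209.20754573  40.        ] 184.79153434345048
-39.919885249877474
-39.78124196829148
O from edge [476.344492   274.52966061] from upstand [475.74430435 273.79589195]
lip [605.29155944  -5.84011082  26.        ] [ 661.46377458 -266.50562711   26.        ] 266.6492623962632 12.161006684001123
```

Call:
jog_arm:
  series:
    - [0.9,-0.7,0,0,0,-0.42,0.3]
    - [0.9,-0.7,0,0,0,-0.42,0.3]
    - [0.9,-0.7,0,0,0,-0.42,0.3]
    - [0.9,-0.7,0,0,0,-0.42,0.3]
    - [0.9,-0.7,0,0,0,-0.42,0.3]
    - [0.9,-0.7,0,0,0,-0.42,0.3]
  grip_force: 40

```text
clock: 0.75
eef_pos: [266.6, 442.2, 213.5]
eef_rot: [3.142, -0.0, 2.181]
wrist_force: [0.9, -0.7, 0.0]
finger_gap: 66.0
finger_force: 0.0
```

Call:
jog_arm:
  series:
    - [0.9,-0.7,0,0,0,-0.42,0.3]
    - [0.9,-0.7,0,0,0,-0.42,0.3]
    - [0.9,-0.7,0,0,0,-0.42,0.3]
    - [0.9,-0.7,0,0,0,-0.42,0.3]
    - [0.9,-0.7,0,0,0,-0.42,0.3]
    - [0.9,-0.7,0,0,0,-0.42,0.3]

```text
clock: 1.25
eef_pos: [374.5, 358.0, 213.3]
eef_rot: [-3.141, 0.0, 1.522]
wrist_force: [-0.6, 0.7, -0.1]
finger_gap: 65.8
finger_force: 0.0
```

Call:
jog_arm:
  series:
    - [0.85,-0.7,0,0,0,-0.417,0.3]
    - [0.85,-0.7,0,0,0,-0.417,0.3]
    - [0.85,-0.7,0,0,0,-0.417,0.3]
    - [0.85,-0.7,0,0,0,-0.417,0.3]
    - [0.85,-0.7,0,0,0,-0.417,0.3]
    - [0.85,-0.7,0,0,0,-0.417,0.3]
    - [0.85,-0.7,0,0,0,-0.417,0.3]

```text
clock: 1.83
eef_pos: [475.8, 274.6, 213.2]
eef_rot: [-3.141, 0.0, 0.874]
wrist_force: [0.4, -0.3, -0.5]
finger_gap: 65.8
finger_force: 0.0
```

```bash
python3 - <<'E'
from h import *
s=manip.read_state(); print(s["clock"],s["eef_pos"],np.degrees(s["eef_rot"]),s["finger_gap"],s["joints"])
c=cam("wrist"); save(c,"pics/w1.png")
ph=np.radians(-39.8); R=np.array([[np.cos(ph),-np.sin(ph)],[np.sin(ph),np.cos(ph)]])
for p in [(65,90,3),(65,-90,3),(-10,90,40),(-10,-90,40),(10,90,40),(10,-90,40)]:
    print(p,proj(c,np.r_[np.array([476,274])+R@p[:2],p[2]]).round(1))
E
```

```text
1.8333 [475.84757117 274.59516015 213.23830778] [-1.79988171e+02  1.97413499e-02  5.00839490e+01] 65.75169536779505 [4.56693318e-01 2.98961184e-01 1.52270587e+00 5.06166057e-05
 1.32032427e+00 1.15334731e+00]
(65, 90, 3) [[339.3 103.5]]
(65, -90, 3) [[332.8 252.6]]
(-10, 90, 40) [[270.8 102.7]]
(-10, -90, 40) [[272.6 266.1]]
(10, 90, 40) [[290.8 102.6]]
(10, -90, 40) [[289.9 266.1]]
```

View pics/w1.png

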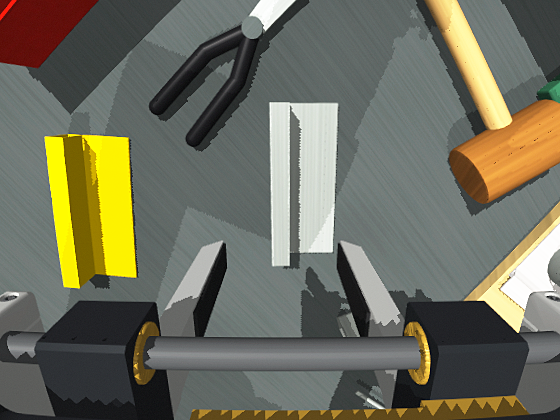

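The wrist view shows the flashing at (270–338, 103–266), within about 1 px of prediction. The grasp pose is good, so I'm descending.

Call:
jog_arm:
  series:
    - [0,0,-0.3,0,0,0,0.3]
    - [0,0,-0.6,0,0,0,0.3]
    - [0,0,-0.9,0,0,0,0.3]
    - [0,0,-1,0,0,0,0.3]
    - [0,0,-1,0,0,0,0.3]

```text
clock: 2.3
eef_pos: [474.4, 274.4, 91.0]
eef_rot: [-3.14, 0.005, 0.878]
wrist_force: [-0.1, -0.3, -0.1]
finger_gap: 65.8
finger_force: 0.0
```

Call:
jog_arm:
  series:
    - [0,0,-0.25,0,0,0,0.3]
    - [0,0,-0.45,0,0,0,0.3]
    - [0,0,-0.6,0,0,0,0.3]
    - [0,0,-0.63,0,0,0,0.3]
    - [0,0,-0.63,0,0,0,0.3]
    - [0,0,-0.63,0,0,0,0.5]
    - [0,0,-0.63,0,0,0,1]
    - [0,0,-0.63,0,0,0,1]

```text
clock: 2.97
eef_pos: [476.4, 275.3, 19.5]
eef_rot: [3.141, -0.002, 0.876]
wrist_force: [-0.0, 1.1, -0.2]
finger_gap: 49.2
finger_force: 0.0
```

Call:
jog_arm:
  series:
    - [0,0,0,0,0,0,1]
    - [0,0,0,0,0,0,1]
    - [0,0,0,0,0,0,1]
    - [0,0,0,0,0,0,1]
    - [0,0,0,0,0,0,1]
    - [0,0,0,0,0,0,1]
  grip_force: 50

```text
clock: 3.47
eef_pos: [475.7, 275.0, 18.0]
eef_rot: [-3.141, -0.0, 0.876]
wrist_force: [-1.1, -0.2, 2.7]
finger_gap: 19.9
finger_force: 50.0
```

Call:
jog_arm:
  series:
    - [0,0,0.2,0,0,0,1]
    - [0,0,0.4,0,0,0,1]
    - [0,0,0.6,0,0,0,1]
    - [0,0,0.75,0,0,0,1]
    - [0,0,0.75,0,0,0,1]

```text
clock: 3.88
eef_pos: [477.0, 275.5, 111.1]
eef_rot: [3.14, -0.005, 0.876]
wrist_force: [0.8, -0.3, -3.0]
finger_gap: 19.4
finger_force: 50.0
```

Call:
jog_arm:
  series:
    - [0.03,-0.2,0,0,0,0.03,1]
    - [0.06,-0.45,0,0,0,0.07,1]
    - [0.1,-0.7,0,0,0,0.1,1]
    - [0.142,-0.98,0,0,0,0.145,1]

```text
clock: 4.22
eef_pos: [492.0, 156.3, 106.3]
eef_rot: [-3.14, 0.001, 1.107]
wrist_force: [0.5, 0.6, -1.9]
finger_gap: 19.8
finger_force: 50.0
```

Call:
jog_arm:
  series:
    - [0.04,-0.28,0,0,0,0.04,1]
    - [0.08,-0.56,0,0,0,0.08,1]
    - [0.12,-0.84,0,0,0,0.12,1]
    - [0.142,-0.98,0,0,0,0.145,1]

```text
clock: 4.55
eef_pos: [509.3, 36.6, 106.3]
eef_rot: [-3.14, 0.001, 1.334]
wrist_force: [-0.3, 0.2, -3.0]
finger_gap: 20.0
finger_force: 50.0
```

Call:
jog_arm:
  series:
    - [0.04,-0.28,0,0,0,0.04,1]
    - [0.08,-0.56,0,0,0,0.08,1]
    - [0.12,-0.84,0,0,0,0.12,1]
    - [0.142,-0.98,0,0,0,0.145,1]

```text
clock: 4.88
eef_pos: [526.3, -81.0, 106.2]
eef_rot: [-3.14, 0.0, 1.561]
wrist_force: [0.4, -0.4, -2.4]
finger_gap: 19.3
finger_force: 50.0
```

Call:
jog_arm:
  series:
    - [0.04,-0.28,0,0,0,0.04,1]
    - [0.08,-0.56,0,0,0,0.08,1]
    - [0.12,-0.8,0,0,0,0.12,1]
    - [0.142,-0.98,0,0,0,0.145,1]
    - [0.142,-0.98,0,0,0,0.145,1]
    - [0.142,-0.98,0,0,0,0.145,1]

```text
clock: 5.38
eef_pos: [543.1, -196.1, 106.0]
eef_rot: [-3.14, -0.001, 1.785]
wrist_force: [0.4, 0.4, -3.1]
finger_gap: 19.6
finger_force: 50.0
```

```bash
python3 - <<'E'
from h import *
s=manip.read_state(); print(s["clock"],s["eef_pos"],np.degrees(s["eef_rot"]),s["finger_gap"],s["finger_force"],s["wrist_force"],s["joints"])
c=cam("wrist"); save(c,"pics/w2.png")
ph=np.radians(12.16); R=np.array([[np.cos(ph),-np.sin(ph)],[np.sin(ph),np.cos(ph)]]); O=np.array([636.8,-151.8])
for n,p in dict(lipL=(0,149,26),lipR=(0,-117,26),vergeFrontTop=(-100,-120,40),vergeBackTop=(20,-120,40),deckFL=(-150,155,18),deckFR=(-150,-155,18)).items(): print(n,proj(c,np.r_[O+R@p[:2],p[2]]).round(1))
# flashing in hand (from nominal)
pos,yaw=s["eef_pos"],s["eef_rot"][2]-np.pi/2; Rf=np.array([[np.cos(yaw),-np.sin(yaw)],[np.sin(yaw),np.cos(yaw)]])
for p in [(65,90,3),(65,-90,3),(-10,90,40),(-10,-90,40)]: print(p,proj(c,np.r_[pos[:2]+Rf@p[:2],p[2]+pos[2]-18]).round(1))
E
```

```text
5.3833 [ 543.08416127 -196.09128013  105.95978463] [-1.79885410e+02 -8.27408263e-02  1.02285892e+02] 19.588045250543015 49.99608635902405 [ 0.37613875  0.39914043 -3.05788108] [-4.09933432e-01  4.68406704e-01  1.55145400e+00  2.77601138e-06
  1.12419879e+00 -6.24365348e-01]
lipL [[429.1 -22.6]]
lipR [[394.3 316.1]]
vergeFrontTop [[282.5 329.5]]
vergeBackTop [[421.9 328.3]]
deckFL [[212.  -30.4]]
deckFR [[229.7 345.4]]
(65, 90, 3) [[401.2  95.7]]
(65, -90, 3) [[374.  366.7]]
(-10, 90, 40) [[258.1  90.8]]
(-10, -90, 40) [[264.7 412.5]]
```

View pics/w2.png

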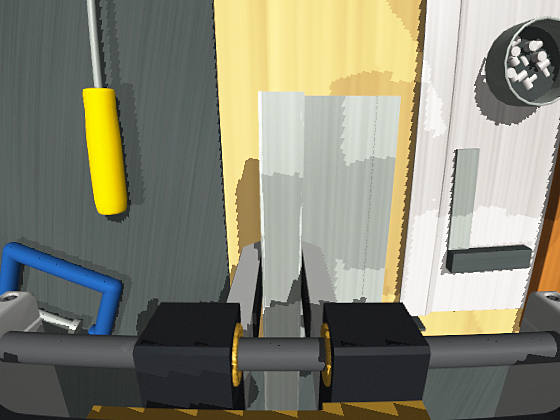

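The wrist view shows the flashing held flat and on prediction, with its left thin-edge corner at (400,97) and its upstand corner at (259,92). The lip edge is near (424,0) to (405,290). I'll fit it.

```bash
python3 - <<'E'
from h import *
c=cam("wrist"); im=c["frame"]; hsv=cv2.cvtColor(im,cv2.COLOR_RGB2HSV)
pts=[];bd=[];fe=[]
for r in range(2,312,6):
    s=hsv[r,:,1].astype(int); v=hsv[r,:,2]
    w=np.where((s[380:450]>60)&(v[380:450]>60))[0]
    if len(w): pts.append((380+w.max()+.5,r))
    if r>100 and len(w): fe.append((380+w.min()-.5,r))
    b=np.where((s[190:245]>70))[0]
    if len(b) and r<150: bd.append((190+b.min()-.5,r))
for n,p,z in (("lip",pts,26),("board front",bd,18),("thin edge top",fe,91)):
    X=onz(c,p,z)[:,:2]; vx,vy,x0,y0=cv2.fitLine(X.astype(np.float32),cv2.DIST_HUBER,0,.01,.01).ravel()
    print(n,len(p),p[0],p[-1],"yaw",np.degrees(np.arctan(-vx/vy)),"pt",x0,y0,"res",np.abs((X-[x0,y0])@[vy,-vx]).round(1).tolist())
E
```

```text
lip 51 (np.float64(425.5), 2) (np.float64(397.5), 302) yaw 12.918733 pt 631.4917 -125.086784 res [0.0, 0.3, 0.1, 0.2, 0.3, 0.1, 0.4, 0.1, 0.3, 0.1, 0.2, 0.2, 0.1, 0.2, 0.1, 0.3, 0.1, 0.3, 0.1, 0.3, 0.1, 0.2, 0.2, 0.2, 0.3, 0.1, 0.4, 0.0, 0.3, 0.1, 0.2, 0.2, 0.1, 0.4, 0.1, 0.2, 0.3, 0.1, 0.4, 0.2, 0.1, 0.4, 0.1, 0.2, 0.4, 0.1, 0.2, 0.4, 0.1, 0.1, 0.4]
board front 25 (np.float64(212.5), 2) (np.float64(219.5), 146) yaw 12.762328 pt 475.5625 -114.83552 res [0.2, 0.7, 0.6, 0.3, 0.5, 0.0, 0.2, 0.3, 0.1, 0.9, 0.4, 0.6, 0.7, 0.5, 0.5, 0.0, 0.2, 0.5, 0.1, 0.2, 0.4, 0.1, 0.2, 0.3, 0.1]
thin edge top 34 (np.float64(399.5), 104) (np.float64(380.5), 302) yaw 12.366238 pt 600.58606 -154.50894 res [0.2, 0.1, 0.2, 0.1, 0.2, 0.1, 0.1, 0.2, 0.1, 0.2, 0.1, 0.2, 0.0, 0.3, 0.0, 0.2, 0.1, 0.1, 0.2, 0.1, 0.3, 0.1, 0.2, 0.2, 0.1, 0.3, 0.1, 0.2, 0.2, 0.0, 0.4, 0.2, 0.1, 0.3]
```

Call:
jog_arm:
  series:
    - [0,0,-0.15,0,0,0.006,1]
    - [0,0,-0.3,0,0,0.006,1]
    - [0,0,-0.45,0,0,0.006,1]
    - [0,0,-0.52,0,0,0.006,1]
    - [0,0,-0.55,0,0,0.006,1]
    - [0,0,-0.55,0,0,0.006,1]
    - [0,0,-0.55,0,0,0.006,1]

```text
clock: 6.07
eef_pos: [544.3, -195.3, 42.6]
eef_rot: [3.141, 0.0, 1.797]
wrist_force: [-0.1, -0.8, -1.8]
finger_gap: 19.8
finger_force: 50.0
```

```bash
python3 - <<'E'
from h import *
s=manip.read_state(); print(s["eef_pos"],np.degrees(s["eef_rot"]),s["wrist_force"],s["moment"])
E
```

```text
[ 544.2557734  -195.30684021   42.56136767] [1.79959234e+02 2.74001907e-02 1.02965828e+02] [-0.0899933  -0.77703961 -1.80266249] [-0.02937829  0.06287131  0.01213969]
```

Call:
jog_arm:
  series:
    - [0,0,-0.02,0,0,0,1]
    - [0,0,-0.035,0,0,0,1]
    - [0,0,-0.045,0,0,0,1]
    - [0,0,-0.045,0,0,0,1]
    - [0,0,-0.045,0,0,0,1]

```text
clock: 6.48
eef_pos: [543.9, -195.5, 36.5]
eef_rot: [3.142, 0.0, 1.797]
wrist_force: [0.5, 0.2, -2.5]
finger_gap: 19.6
finger_force: 50.0
```

Call:
jog_arm:
  series:
    - [0,0,-0.005,0,0,0,1]
    - [0,0,-0.01,0,0,0,1]
    - [0,0,-0.01,0,0,0,1]
    - [0,0,-0.01,0,0,0,1]

```text
clock: 6.82
eef_pos: [544.0, -195.6, 36.0]
eef_rot: [3.141, 0.0, 1.797]
wrist_force: [-3.8, 1.4, 5.2]
finger_gap: 19.6
finger_force: 50.0
```

Call:
jog_arm:
  series:
    - [0.03,0.007,0.003,0,0,0,1]
    - [0.08,0.018,0.004,0,0,0,1]
    - [0.13,0.03,0.004,0,0,0,1]
    - [0.18,0.041,0.004,0,0,0,1]
    - [0.21,0.048,0.004,0,0,0,1]
    - [0.225,0.051,0.004,0,0,0,1]
    - [0.225,0.051,0.004,0,0,0,1]

```text
clock: 7.4
eef_pos: [571.6, -189.3, 36.0]
eef_rot: [3.141, 0.0, 1.797]
wrist_force: [-0.5, 0.6, 3.3]
finger_gap: 19.7
finger_force: 50.0
```

```bash
python3 - <<'E'
from h import *
s=manip.read_state(); print(s["eef_pos"],np.degrees(s["eef_rot"]),s["wrist_force"],s["moment"])
c=cam("wrist"); save(c,"pics/w3.png"); im=c["frame"]; hsv=cv2.cvtColor(im,cv2.COLOR_RGB2HSV)
c2=cam("side"); f=cv2.resize(c2["frame"][200:350,260:460],None,fx=4,fy=4,interpolation=cv2.INTER_CUBIC); cv2.imwrite("pics/s3.png",f[:,:,::-1])
E
```

```text
[ 571.60892543 -189.26912333   35.97494836] [1.79964628e+02 2.18244785e-02 1.02968868e+02] [-0.4519382   0.60380286  3.28654988] [-0.04012532  0.22746039  0.01339607]
```

View pics/w3.png

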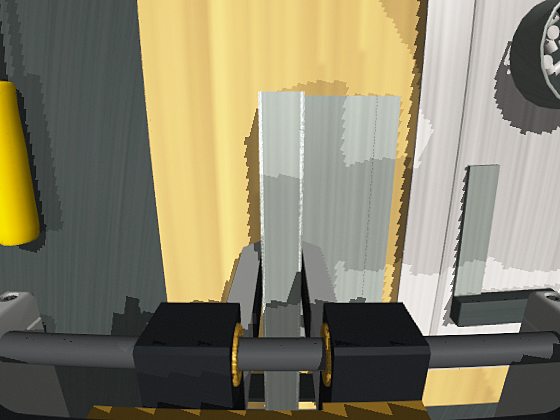

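View pics/s3.png

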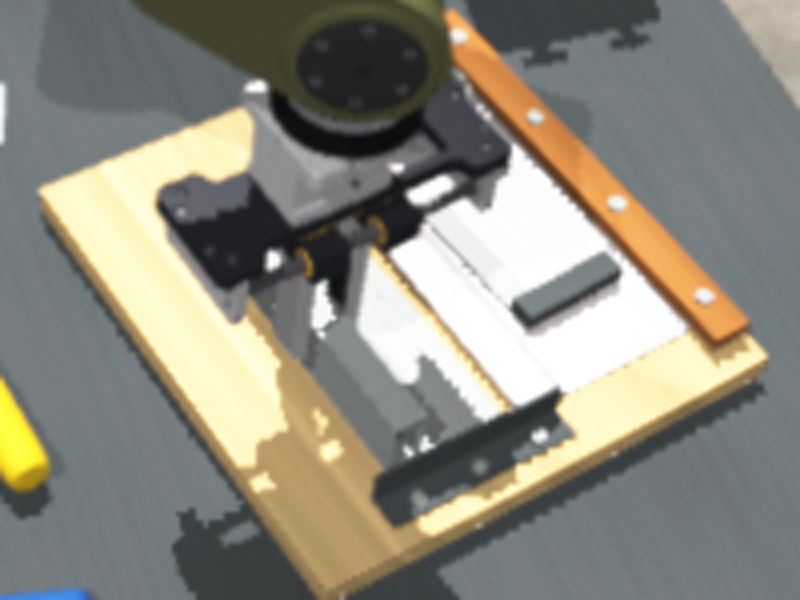

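The wrist view shows the thin edge at (400,100), about 7 mm short of and parallel to the lip at (412,100). The side view shows the right end a few mm clear of the verge. Inserting.

Call:
jog_arm:
  series:
    - [0.025,0.006,0,0,0,0,1]
    - [0.055,0.013,0,0,0,0,1]
    - [0.085,0.019,0,0,0,0,1]
    - [0.115,0.026,0,0,0,0,1]
    - [0.145,0.033,0,0,0,0,1]
    - [0.17,0.039,0,0,0,0,1]
    - [0.179,0.041,0,0,0,0,1]
    - [0.179,0.041,0,0,0,0,1]

```text
clock: 8.17
eef_pos: [592.5, -184.6, 36.0]
eef_rot: [-3.141, 0.0, 1.797]
wrist_force: [-2.6, -1.8, 4.6]
finger_gap: 19.3
finger_force: 50.0
```

Call:
jog_arm:
  series:
    - [0.008,0.002,0,0,0,0,1]
    - [0.016,0.004,0,0,0,0,1]
    - [0.024,0.005,0,0,0,0,1]
    - [0.024,0.005,0,0,0,0,1]

```text
clock: 8.5
eef_pos: [595.2, -184.0, 36.0]
eef_rot: [-3.141, 0.0, 1.797]
wrist_force: [-4.4, -1.3, 5.6]
finger_gap: 19.8
finger_force: 50.0
```

Call:
jog_arm:
  series:
    - [0.006,0.0015,0,0,0,0,1]
    - [0.012,0.003,0,0,0,0,1]
    - [0.018,0.004,0,0,0,0,1]
    - [0.018,0.004,0,0,0,0,1]

```text
clock: 8.83
eef_pos: [597.3, -183.5, 35.9]
eef_rot: [-3.141, 0.0, 1.797]
wrist_force: [-5.0, -1.4, 6.0]
finger_gap: 19.4
finger_force: 50.0
```

Call:
jog_arm:
  series:
    - [0.006,0.0015,0,0,0,0,1]
    - [0.012,0.003,0,0,0,0,1]
    - [0.012,0.003,0,0,0,0,1]

```text
clock: 9.08
eef_pos: [598.7, -183.2, 36.0]
eef_rot: [-3.141, 0.0, 1.797]
wrist_force: [-4.7, -0.7, 5.0]
finger_gap: 19.9
finger_force: 50.0
```

Call:
jog_arm:
  series:
    - [0.008,0.002,0,0,0,0,1]
    - [0.012,0.003,0,0,0,0,1]
    - [0.012,0.003,0,0,0,0,1]

```text
clock: 9.33
eef_pos: [599.8, -183.0, 36.0]
eef_rot: [-3.14, -0.0, 1.797]
wrist_force: [-7.4, -1.2, 7.9]
finger_gap: 19.4
finger_force: 50.0
```

Call:
jog_arm:
  series:
    - [0.008,0.002,0,0,0,0,1]
    - [0.012,0.003,0,0,0,0,1]
    - [0.012,0.003,0,0,0,0,1]

```text
clock: 9.58
eef_pos: [599.9, -182.9, 36.0]
eef_rot: [-3.137, -0.001, 1.796]
wrist_force: [-20.7, -3.1, 15.6]
finger_gap: 19.9
finger_force: 50.0
```

The edge has reached the fold. I'll ease off about 1 mm and slide to the verge.

Call:
jog_arm:
  series:
    - [-0.01,-0.002,0,0,0,0,1]
    - [-0.007,-0.014,0,0,0,0,1]
    - [-0.004,-0.028,0,0,0,0,1]
    - [0,-0.044,0,0,0,0,1]
    - [0.001,-0.05,0,0,0,0,1]
    - [0.001,-0.05,0,0,0,0,1]

```text
clock: 10.08
eef_pos: [600.6, -186.5, 36.0]
eef_rot: [-3.139, -0.004, 1.797]
wrist_force: [-17.3, 14.1, 15.3]
finger_gap: 19.4
finger_force: 50.0
```

Call:
jog_arm:
  series:
    - [0.002,-0.01,0,0,0,0,1]
    - [0.004,-0.016,0,0,0,0,1]
    - [0.004,-0.016,0,0,0,0,1]

```text
clock: 10.33
eef_pos: [601.0, -188.3, 36.0]
eef_rot: [-3.138, -0.004, 1.797]
wrist_force: [-17.8, 13.7, 16.4]
finger_gap: 19.9
finger_force: 50.0
```

Call:
jog_arm:
  series:
    - [-0.01,-0.002,0.004,0,0,0,1]
    - [-0.01,-0.002,0.004,0,0,0,1]
    - [-0.01,-0.002,0.004,0,0,0,1]

```text
clock: 10.58
eef_pos: [601.1, -190.2, 36.0]
eef_rot: [-3.141, -0.0, 1.797]
wrist_force: [-1.7, 1.8, 1.1]
finger_gap: 19.5
finger_force: 50.0
```

Call:
jog_arm:
  series:
    - [0.002,-0.008,0,0,0,0,1]
    - [0.004,-0.016,0,0,0,0,1]
    - [0.004,-0.016,0,0,0,0,1]

```text
clock: 10.83
eef_pos: [601.4, -190.9, 36.0]
eef_rot: [-3.141, -0.003, 1.797]
wrist_force: [-4.6, 12.1, 3.5]
finger_gap: 19.8
finger_force: 50.0
```

```bash
python3 - <<'E'
from h import *
s=manip.read_state(); print(s["eef_pos"],np.degrees(s["eef_rot"]),s["wrist_force"],s["moment"])
E
```

```text
[ 601.36472795 -190.89527808   35.97173855] [-1.79952282e+02 -1.64312911e-01  1.02962617e+02] [-4.60534781 12.13157392  3.51880113] [ 1.91813838  0.77869551 -0.05925675]
```

Call:
jog_arm:
  series:
    - [0.005,0.001,-0.001,0,0,0,1]
    - [0.008,0.001,-0.002,0,0,0,1]
    - [0.008,0.001,-0.002,0,0,0,1]
    - [0.008,0.001,-0.002,0,0,0,1]

```text
clock: 11.17
eef_pos: [601.5, -190.9, 36.0]
eef_rot: [-3.139, -0.003, 1.797]
wrist_force: [-14.4, 12.3, 10.8]
finger_gap: 19.5
finger_force: 50.0
```

```bash
python3 - <<'E'
from h import *
s=manip.read_state(); print(s["eef_pos"],np.degrees(s["eef_rot"]),s["wrist_force"],s["moment"])
c=cam("wrist"); save(c,"pics/w4.png"); c2=cam("side"); f=cv2.resize(c2["frame"][200:350,260:460],None,fx=4,fy=4,interpolation=cv2.INTER_CUBIC)
cv2.imwrite("pics/s4.png",f[:,:,::-1])
E
```

```text
[ 601.5207546  -190.85171773   35.97655235] [-179.84724055   -0.18855047  102.96026605] [-14.37060033  12.33071302  10.76874209] [ 1.9616544   2.05223818 -0.06234455]
```

View pics/w4.png

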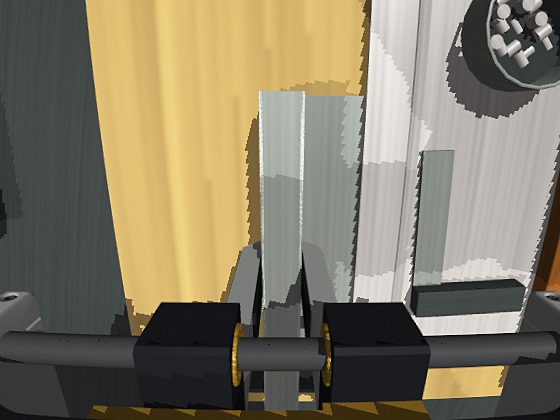

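View pics/s4.png

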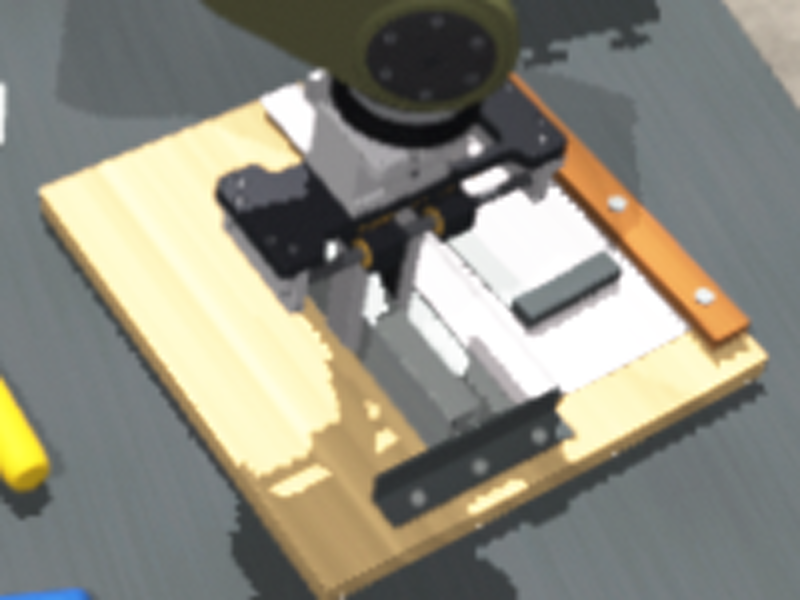

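The wrist view shows the flange under the lip along its full length, with the lip edge at (365,100) to (353,300) and the tin and square undisturbed. The side view shows the right end against the verge. I'll confirm the hold is steady and that the lip hasn't risen.

Call:
jog_arm:
  series:
    - [0,0,0,0,0,0,1]
    - [0,0,0,0,0,0,1]
    - [0,0,0,0,0,0,1]
    - [0,0,0,0,0,0,1]
    - [0,0,0,0,0,0,1]
    - [0,0,0,0,0,0,1]

```text
clock: 11.77
eef_pos: [601.5, -190.9, 36.0]
eef_rot: [-3.139, -0.003, 1.797]
wrist_force: [-14.0, 12.1, 10.8]
finger_gap: 19.5
finger_force: 50.0
```

```bash
python3 - <<'E'
from h import *
s=manip.read_state(); print(s["eef_pos"],np.degrees(s["eef_rot"]),s["wrist_force"],s["moment"])
c=cam("wrist"); hsv=cv2.cvtColor(c["frame"],cv2.COLOR_RGB2HSV)
def fit(n,p,z):
    X=onz(c,p,z)[:,:2]; vx,vy,x0,y0=cv2.fitLine(X.astype(np.float32),cv2.DIST_HUBER,0,.01,.01).ravel()
    print(n,len(p),"yaw",np.degrees(np.arctan(-vx/vy)),"x at y=-150",x0+(-150-y0)*vx/vy)
bd=[];up=[];lip=[]
for r in range(4,290,5):
    S=hsv[r,:,1].astype(int)
    b=np.where(S[60:140]>70)[0]; bd.append((60+b.min()-.5,r))
    if r>100 and r<235:
        w=np.where(S[245:275]>60)[0]; up.append((245+w.max()+.5,r))
    if r<88:
        w=np.where(S[340:380]>60)[0]; lip.append((340+w.max()+.5,r))
fit("front",bd,18);fit("upstand",up,58);fit("lip",lip,26)
E
```

```text
[ 601.49040128 -190.87731093   35.97006207] [-179.84516773   -0.18865405  102.95821121] [-13.99358333  12.07504663  10.83046624] [ 1.92809861  2.02376695 -0.05520049]
front 58 yaw 12.959168 x at y=-150 484.73953
upstand 27 yaw 12.93994 x at y=-150 581.7393
lip 17 yaw 12.802394 x at y=-150 637.3543
```

```bash
python3 -c "
from cell import manip
print(manip.sign_off())"
```

```text
the job is handed in; nothing more can be done
None
```

The flashing is tucked under the lip, with its edge against the fold and its right end against the verge angle. It is held flat on the board at about 11 N and handed in at about 12 s; the cameras showed no sign of the shingle lifting or the other items having moved.

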